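# Release the ratchet and lower the carton hold-down

### The job

The freshly glued carton on the packing table needs its hold-down arm lowered. With the fingertips only, first press the thumb tab of the ratchet pawl all the way down so that the pawl swings out of the teeth and stays out, then push the raised arm down by its handle, without forcing it against the pawl, until its rubber foot rests on the carton's lid. Do not grip or lift anything, leave the carton in its place and the groceries and other things around it undisturbed, and finish clear of everything.

Things in the scene. Friction and masses are not known exactly. Their poses are not given: they have to be found in the camera images.
- stand: the bench hold-down, fixed to the table: dark steel base plate 170 (x) x 300 (y) x 8 thick, grey posts. Origin on the table surface near the plate's centre; its z is up, and the arm, teeth and pawl all lie in its plane x = 0: the arm reaches to its +y, the pawl's thumb tab sticks out to its -y. The highest post (at y = -50) ends 153 above the table
- lever_hinge (a point): centre of the arm's hinge, on the stand at (0, -50, 135); the hinge axis is the stand's x axis
- lever (a joint): angle of the arm, rad. 0: fully raised, the arm slopes 0.75 rad above level towards +y; it grows as the arm goes down; 0.75: arm level, rubber foot resting on the carton's lid. The stiff hinge keeps the arm wherever it is left; with the pawl free it takes about 4 to 8 N at the handle to push it down. With the pawl in, the teeth stop it at about 0.08 to 0.13
- lever_push (a point): point on the top of the black rubber handle (24 thick, round), 245 out from the hinge along the arm and 12 above its centre line, moving with the arm; the handle runs from 200 to 270 out from the hinge. The place to push
- lever_foot (a point): centre of the underside of the arm's round rubber foot (44 dia), 130 out along the arm and 37 below its centre line
- pawl (a joint): angle of the pawl, rad. 0: hooked into the teeth behind the hinge; grows as the thumb tab is pressed down; clear of the teeth from 0.2; stop at 0.32, with the tab about 28 lower than at 0. Needs about 3 N on the tab, has no return spring and stays where it is left
- pawl_tab (a point): centre of the top face of the pawl's flat steel thumb tab, 30 (x) x 36 (y), 6 thick; it lies 140 from the hinge on the side away from the arm, about 115 above the table when hooked in, 87 when fully pressed (it also moves about 7 outward, to the stand's -y). Pivot of the pawl at (0, -106, 80) in the stand's frame
- carton: full cardboard carton, 150 (x) x 130 (y) x 90 high, about 3 kg, loose on the base plate under the arm; origin at the centre of its underside, lid 90 above it
- can_a: bystander, leave alone: upright food can, 66 dia x 85 high, red band; origin at the centre of its underside
- can_b: bystander, leave alone: upright food can, 66 dia x 85 high, green band; origin at the centre of its underside
- jar: bystander, leave alone: upright amber jar, 64 dia x 95 high; origin at the centre of its underside
- packet: bystander, leave alone: yellow packet, 50 x 90 x 60 high; origin at the centre of its underside
- tape: bystander, leave alone: roll of clear tape lying flat, 90 dia x 48 high; origin at the centre of its underside
- mug: bystander, leave alone: white mug, 80 dia x 90 high; origin at the centre of its underside
- biscuits: bystander, leave alone: flat red biscuit box, 60 x 160 x 50 high; origin at the centre of its underside
Things that resemble listed ones, but are neither listed nor needed, are in the scene too. Several things have the shape of the carton; the one meant has the colours described above.

How it is judged:
On the way, in this order (a step that is already met when the one before it is completed fails the run):
1. the pawl is pressed free of the teeth while the arm is still up (value of joint pawl above 0.2 rad and value of joint lever below 0.15 rad), for 0.2 s.
2. the arm is pushed down to the carton with the pawl still free (value of joint pawl above 0.2 rad and value of joint lever above 0.71 rad), for 0.2 s.
At the end, for the whole second after the job is handed in: The arm is down and at rest with its foot on the carton's lid (lever joint above 0.71 rad, foot less than 5 mm from full contact), the pawl is still clear of the teeth (above 0.2 rad), and the carton stands within 15 mm of where it was (all of step 2 and velocity of joint lever between -0.02 and 0.02 rad/s and distance of carton from where it was at the start of the episode below 0.015 m and angle between carton's own z axis and vertical below 0.05 rad and horizontal distance between lever_foot and carton below 0.03 m and linear speed of carton below 0.02 m/s); the robot touches nothing.
It fails at once if the arm is forced down against the engaged pawl (value of joint lever above 0.17 rad and value of joint pawl below 0.15 rad).
It fails at once if the carton is lifted, tipped or shoved (distance of carton from where it was at the start of the episode above 0.03 m or angle between carton's own z axis and vertical above 0.15 rad).
It fails at once if a bystander is lifted, knocked or moved by more than 25 mm (distance of any of can_a, can_b, jar, packet, tape, mug, biscuits from where it was at the start of the episode above 0.025 m).
It also fails if it takes over 48 s, if anything falls off the work surface, if the arm or the gripper's body presses on something with over 40 N, if the wrist force passes 120 N, or if a joint passes its speed limit or range.

### The arm

A 6-joint arm with a two-finger parallel gripper is mounted at the origin on the work surface. World frame = base frame: x ahead of the robot, y to its left, z up, the work surface at z = 0. Lengths are in m, angles in rad, forces in N, time in s.
With the tool pointing down it reaches from about 0.425 to 0.95 m from the base axis. Payload 3.5 kg.
Tool frame: the origin (TCP) lies midway between the tips of the shut fingers; the grasp point (between the pads) lies 19 mm behind it; x points along the fingers, y is the direction in which the jaws open and shut, and the axes are right-handed (so a half turn about x gives the same grasp; the last joint's range is limited). The gripper opens to 85 mm and grips with 20 to 120 N. Pads are 22 mm wide; open, the fingers measure 114 mm over their backs; the gripper's body (76 mm by 85 mm) begins 54 mm behind the grasp point. The pads swing forward as they close: fully open they stand 13 mm farther back than shut.
Start: joints at [1.191, 0.286, 1.577, -0, 1.279, -0.15], TCP at [0.154, 0.657, 0.196] pointing down, gripper open.
Joint ranges: [-2.77, 2.77], [-0.9, 2.22], [0.21, 2.48], [-1.53, 4.67], [0.24, 2.81], [-2.84, 2.84]. Speed limits (rad/s): [2.79, 2.79, 3.14, 3.14, 3.14, 3.14].

### API

Orientations are given as a unit quaternion [x, y, z, w].
In Python, from station import status, get_image, job gives the robot as it stands. The module is installed in compiled form; this text tells all that it offers.
- The arm moves only by the tool send_rows, never from a script. Its argument "rows" is a list of rows, each an object with "fingers": the closure, from -1 (fully open) to 1 (shut); "xyz": the shift along the tool's x, y, z in m, a list of three; "turn": the turn, a rotation vector about the tool's x, y, z in degrees, a list of three. In form: [{"fingers": fingers, "xyz": [x, y, z], "turn": [wx, wy, wz]}, ...]. A call has 1 to 8 rows; each row shifts and turns the commanded pose from where the row before left it, along the tool's axes as they then stand; what a row does not reach is not made up. A row lasts 1/8 s, in which the tool goes at most 62.5 mm and 10.7 degrees, less where a joint would pass 70% of its speed; a pose out of reach is approached as far as the arm can. A call with a gripper value outside its range is refused whole. The fingers move at their own pace and stop on an object; the grip force is fixed at half the most. Time passes only in rows, so rows that do not move let the fingers close. It gives the time, the measured TCP pose, the force and the opening at its end, in the units of the state.
- status.get_state(): the state, without advancing time (a new reading comes with each control period).
- get_image(name): name is "side" or "top"; returns a dict with "image" (480x640x3 uint8, red, green, blue), "mtx" (3x3 intrinsics, pixels), "dist_coeffs" ([k1, k2, p1, p2, k3] as OpenCV has them; the pictures are not rectified), "position" and "orientation" of the camera in the world. Camera axes: x right, y down, z forward; pixel columns grow to the right and rows downward; lengths in m; the calibration is good to about 2 mm. A picture is of the moment at which its call begins. There is no depth.
- job.sign_off(): hands the job in, once; it reports no verdict.
The state is a dict: "clock": time; "joint_pos": joint angles; "joint_vel": joint speeds; "tau": joint torques, N m; "tool_pos": TCP position; "tool_rot": TCP orientation; "ft_force": force on the tool from outside, world axes, zero at the start; "moment": the same for the moment, N m; "width": finger opening in m.
Only numpy, scipy, OpenCV 4.12 (cv2) and the standard library are available. Lean on these libraries where they do the work, as an engineer would, in place of code of your own. Each camera call takes 0.05 s, during which the arm holds its last target. There are 200 camera calls.

## Working session

There is one attempt and no reset: what is moved stays moved. The work goes in short steps, Python scripts to look and compute and a tool call to move; the robot and the scene stay as the last step left them, time stands still between calls to the robot, and variables do not carry over. Pictures are saved under pics/ and viewed, about 8 in all and at most 12, crops included, and the job is handed in when it is done.

Besides the shell and the picture viewer there is one more tool, called after "Call:" in YAML: its name, and indented under it one key for each argument. send_rows: Moves the arm, as the interface text tells. Its arguments: {"type":"object","properties":{"rows":{"type":"array","items":{"type":"object","properties":{"fingers":{"type":"number"},"xyz":{"type":"array","items":{"type":"number"}},"turn":{"type":"array","items":{"type":"number"}}}}}},"required":["rows"]}

```bash
mkdir -p pics
cat > h.py <<'E'
import numpy as np, cv2
from scipy.spatial.transform import Rotation as R
from station import status, get_image, job
def snap(n,f):
    d=get_image(n); cv2.imwrite('pics/'+f+'.png',d['image'][:,:,::-1]); np.save('pics/'+f+'.npy',d,allow_pickle=True); return d
def load(f): return np.load('pics/'+f+'.npy',allow_pickle=True).item()
def ray(d,p):
    u=cv2.undistortPoints(np.array([[p]],float),np.array(d['mtx']),np.array(d['dist_coeffs']))[0,0]
    return np.array(d['position']),R.from_quat(d['orientation']).apply([*u,1])
def onz(d,p,z):
    o,r=ray(d,p); return o+r*(z-o[2])/r[2]
def tri(d1,p1,d2,p2):
    o1,r1=ray(d1,p1);o2,r2=ray(d2,p2)
    s=np.linalg.lstsq(np.c_[r1,-r2],o2-o1,rcond=None)[0]
    a,b=o1+s[0]*r1,o2+s[1]*r2
    return (a+b)/2,np.linalg.norm(a-b)
def proj(d,P):
    q=R.from_quat(d['orientation']).inv(); rv=q.as_rotvec(); t=-q.apply(d['position'])
    return cv2.projectPoints(np.atleast_2d(np.array(P,float)),rv,t,np.array(d['mtx']),np.array(d['dist_coeffs']))[0][:,0]
E
python3 - <<'E'
from h import *
for n in('side','top'):
    d=snap(n,n+'0'); print(n,d['position'],R.from_quat(d['orientation']).as_matrix().round(2).tolist())
print(status.get_state())
E
```

```text
side [-0.28961961 -1.11668544  1.42874328] [[0.83, -0.36, 0.43], [-0.56, -0.55, 0.61], [0.02, -0.75, -0.66]]
top [ 0.31985318 -0.00681848  1.51333748] [[0.03, -0.99, 0.16], [-1.0, -0.03, 0.01], [-0.0, -0.16, -0.99]]
{'clock': 0.1, 'joint_pos': array([ 1.19102412e+00,  2.87121392e-01,  1.57806011e+00, -2.01010433e-05,
        1.27859824e+00, -1.49991277e-01]), 'joint_vel': array([-3.33955273e-05, -2.80293356e-03, -4.30683793e-03, -2.26084710e-03,
        1.40539484e-03, -3.35883074e-06]), 'tau': array([ 6.23665001e-04, -4.07294083e+01, -2.93698883e+01, -1.36830777e-04,
        3.38946265e-03, -3.07152874e-06]), 'tool_pos': array([0.15345526, 0.65662287, 0.19424006]), 'tool_rot': array([ 0.08031106,  0.70264076, -0.0818072 ,  0.70224902]), 'ft_force': array([0.54092318, 0.16472385, 0.73029661]), 'moment': array([-0.02003191,  0.00874813,  0.00316072]), 'width': 0.0852564501413589}
```

View pics/side0.png

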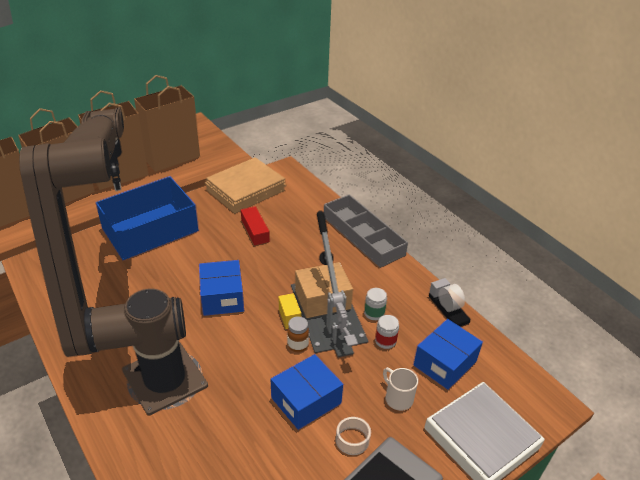

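View pics/top0.png

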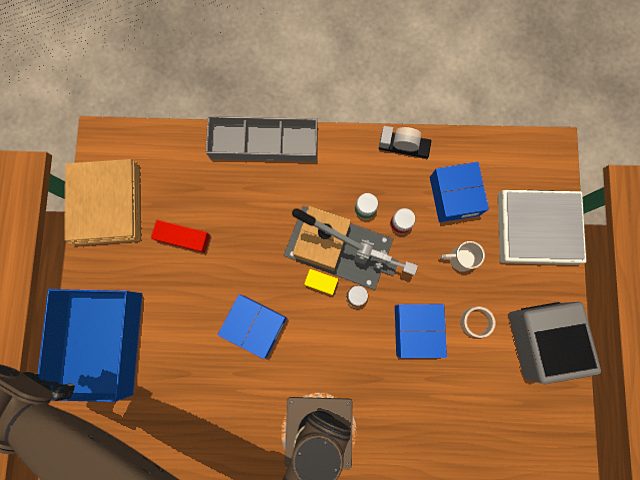

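Side view: the stand is at about (335,320), its handle at (322,220) and the tab near (345,350). Top view: handle at (300,215), tab at (410,268). The arm reaches towards world +y. I'll enlarge both views.

Run:
```python
from h import *
a=load('top0')['image'][190:310,270:430]; b=load('side0')['image'][200:365,270:410]
cv2.imwrite('pics/c1.png',cv2.resize(a,None,fx=5,fy=5,interpolation=2)[:,:,::-1])
cv2.imwrite('pics/c2.png',cv2.resize(b,None,fx=3.6,fy=3.6,interpolation=2)[:,:,::-1])
```

```text
(no output)
```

View pics/c1.png

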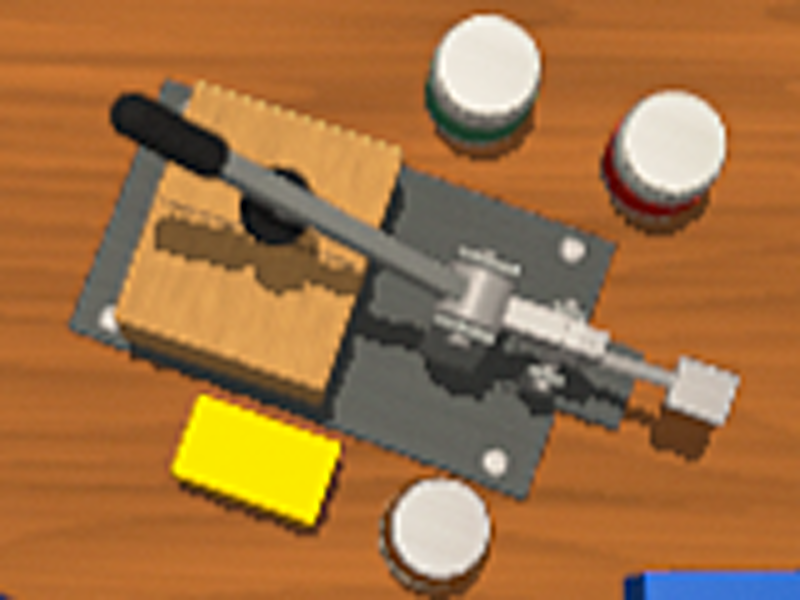

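View pics/c2.png

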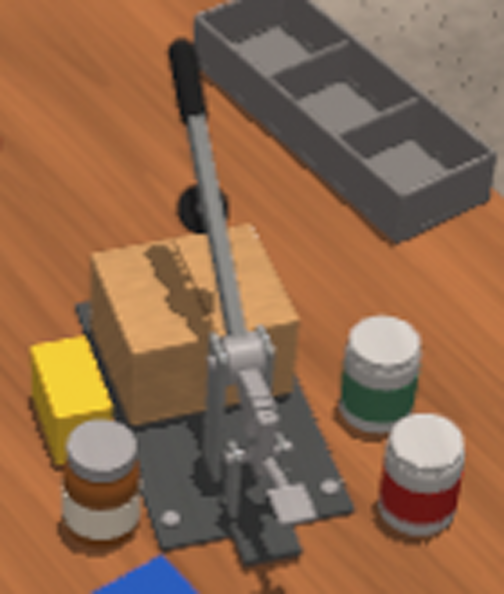

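```bash
cat > m.py <<'E'
from h import *
T=load('top0');S=load('side0')
t=lambda u,v:(270+u/5-.4,190+v/5-.4); s=lambda u,v:(270+u/3.6-.36,200+v/3.6-.36)
C=[onz(T,t(*p),.008) for p in((615,245),(525,498),(70,328),(165,80))]
C=np.array(C)[:,:2]; c=C.mean(0); e=(C[0]+C[1]-C[2]-C[3]); yaw=np.arctan2(-e[1],-e[0])-np.pi/2
print('plate',C.round(3).tolist(),c, 'yaw',np.degrees(yaw),[np.linalg.norm(C[i]-C[i-1]).round(3) for i in range(4)])
Rz=R.from_euler('z',yaw)
W=lambda p:np.array([*c,0])+Rz.apply(p)
for n,a,b in(('tab',(704,388),(293,502)),('tip',(118,103),(182,42)),('hinge',(483,292),(240,350)),('neck',(222,155),(195,115))):
    P,g=tri(T,t(*a),S,s(*b)); print(n,P.round(4),g.round(4),'stand frame',Rz.inv().apply(P-[*c,0]).round(4))
cs,sn=np.cos(.75),np.sin(.75)
for n,p in(('tab',[0,-190,115]),('push',[0,-50+245*cs-12*sn,135+245*sn+12*cs]),('pushdown',[0,195,147]),('tabdown',[0,-197,87]),('hinge',[0,-50,135])):
    p=W(np.array(p)/1e3); print(n,p.round(4),(( proj(T,p)[0]-[269.6,189.6])*5).round(),((proj(S,p)[0]-[269.64,199.64])*3.6).round())
E
python3 m.py
```

```text
plate [[0.574, -0.213], [0.416, -0.159], [0.513, 0.122], [0.671, 0.069]] [ 0.54353227 -0.04548749] yaw -19.00906063734116 [np.float64(0.298), np.float64(0.167), np.float64(0.298), np.float64(0.167)]
tab [ 0.4739 -0.249   0.117 ] 0.0011 stand frame [ 0.0004 -0.2151  0.117 ]
tip [0.5885 0.0765 0.3101] 0.0005 stand frame [0.0027 0.13   0.3101]
hinge [ 0.5185 -0.1188  0.1516] 0.0058 stand frame [ 0.0002 -0.0774  0.1516]
neck [0.5688 0.0254 0.2758] 0.0027 stand frame [0.0008 0.0753 0.2758]
tab [ 0.4816 -0.2251  0.115 ] [661. 375.] [283. 480.]
push [0.583  0.069  0.3108] [133. 113.] [182.  48.]
pushdown [0.607  0.1389 0.147 ] [ 27. 131.] [153. 145.]
tabdown [ 0.4794 -0.2317  0.087 ] [665. 384.] [284. 510.]
hinge [ 0.5272 -0.0928  0.135 ] [432. 284.] [232. 341.]
```

```bash
cat > g.py <<'E'
from h import *
yaw=np.radians(-19.0); Rz=R.from_euler('z',yaw)
O=np.array([.5435,-.0455,0])+Rz.apply([.001,-.024,0])
W=lambda p:O+Rz.apply(np.array(p,float)/1e3)
def stat():
    s=status.get_state(); q=R.from_quat(s['tool_rot'])
    print('t',round(s['clock'],2),'pos',s['tool_pos'].round(4),'stand',(Rz.inv().apply(s['tool_pos']-O)*1e3).round(1),'F',s['ft_force'].round(1),'q',s['joint_pos'].round(2))
    return s['tool_pos'],q
def to(p,q=None,o=None):
    c,q0=stat() if o is None else o
    if q is not None: print('turn deg',np.degrees((q0.inv()*q).as_rotvec()).round(2)); q0=q
    print('xyz (tool, after turn)',q0.inv().apply(p-c).round(4))
# tool down: x=-Z, z along stand +y, y = z cross x
ex=np.array([0,0,-1.]);ez=Rz.apply([0,1,0]);Q=R.from_matrix(np.c_[ex,np.cross(ez,ex),ez])
ez2=-ez;Q2=R.from_matrix(np.c_[ex,np.cross(ez2,ex),ez2])
E
python3 - <<'E'
from g import *
p,q=stat(); print(q.as_matrix().round(2).tolist(),O)
for qq in(Q,Q2): to(W([0,-190,200]),qq)
E
```

```text
t 0.1 pos [0.1535 0.6566 0.1942] stand [-598.4  560.9  194.2] F [0.5 0.2 0.7] q [ 1.19  0.29  1.58 -0.    1.28 -0.15]
[[-0.0, 0.23, 0.97], [-0.0, 0.97, -0.23], [-1.0, -0.0, -0.0]] [ 0.53663188 -0.06851801  0.        ]
t 0.1 pos [0.1535 0.6566 0.1942] stand [-598.4  560.9  194.2] F [0.5 0.2 0.7] q [ 1.19  0.29  1.58 -0.    1.28 -0.15]
turn deg [-84.17  -0.11   0.09]
xyz (tool, after turn) [-0.0058 -0.5984 -0.7509]
t 0.1 pos [0.1535 0.6566 0.1942] stand [-598.4  560.9  194.2] F [0.5 0.2 0.7] q [ 1.19  0.29  1.58 -0.    1.28 -0.15]
turn deg [9.583e+01 9.000e-02 1.100e-01]
xyz (tool, after turn) [-0.0058  0.5984  0.7509]
```

Call:
send_rows:
  rows:
    - {"fingers":1,"xyz":[-0.05,0,0],"turn":[5.83,0,0]}
    - {"fingers":1,"xyz":[-0.05,0,0],"turn":[0,0,0]}
    - {"fingers":1,"xyz":[-0.05,0,0.02],"turn":[0,0,0]}
    - {"fingers":1,"xyz":[-0.05,-0.01,0.03],"turn":[0,0,0]}
    - {"fingers":1,"xyz":[0,-0.02,0.05],"turn":[0,0,0]}
    - {"fingers":1,"xyz":[0,-0.02,0.05],"turn":[0,0,0]}
    - {"fingers":1,"xyz":[0,-0.02,0.05],"turn":[0,0,0]}
    - {"fingers":1,"xyz":[0,-0.02,0.05],"turn":[0,0,0]}

```text
clock: 1.1
tool_pos: [0.3617, 0.4894, 0.3949]
tool_rot: [0.116, 0.698, -0.117, 0.697]
ft_force: [-0.0, -0.1, 0.5]
width: -0.0004
```

Call:
send_rows:
  rows:
    - {"fingers":1,"xyz":[0,-0.02,0.05],"turn":[0,0,0]}
    - {"fingers":1,"xyz":[0,-0.02,0.05],"turn":[0,0,0]}
    - {"fingers":1,"xyz":[0,-0.02,0.05],"turn":[0,0,0]}
    - {"fingers":1,"xyz":[0,-0.02,0.05],"turn":[0,0,0]}
    - {"fingers":1,"xyz":[0,-0.02,0.05],"turn":[0,0,0]}
    - {"fingers":1,"xyz":[0,-0.03,0.05],"turn":[0,0,0]}
    - {"fingers":1,"xyz":[0,-0.03,0.03],"turn":[0,0,0]}
    - {"fingers":1,"xyz":[0,-0.04,0.02],"turn":[0,0,0]}

```text
clock: 2.1
tool_pos: [0.6274, 0.1862, 0.3937]
tool_rot: [0.117, 0.698, -0.117, 0.697]
ft_force: [0.0, -0.3, 0.2]
width: 0.0001
```

```bash
python3 -c "
from g import *
stat()"
```

```text
t 2.1 pos [0.6274 0.1862 0.3937] stand [  2.9 270.3 393.7] F [ 0.  -0.3  0.2] q [ 0.13  0.17  1.36  0.    1.61 -1.11]
```

Call:
send_rows:
  rows:
    - {"fingers":1,"xyz":[0,-0.055,0],"turn":[0,0,0]}
    - {"fingers":1,"xyz":[0,-0.06,0],"turn":[0,0,0]}
    - {"fingers":1,"xyz":[0,-0.06,0],"turn":[0,0,0]}
    - {"fingers":1,"xyz":[0,-0.06,0],"turn":[0,0,0]}
    - {"fingers":1,"xyz":[0,-0.06,0],"turn":[0,0,0]}
    - {"fingers":1,"xyz":[0,-0.06,0],"turn":[0,0,0]}
    - {"fingers":1,"xyz":[0,-0.06,0],"turn":[0,0,0]}
    - {"fingers":1,"xyz":[0,-0.045,-0.002],"turn":[0,0,0]}

```text
clock: 3.1
tool_pos: [0.4738, -0.2485, 0.3948]
tool_rot: [0.117, 0.698, -0.117, 0.697]
ft_force: [0.7, -0.1, 0.5]
width: 0.0003
```

Call:
send_rows:
  rows:
    - {"fingers":1,"xyz":[0.05,0,0],"turn":[0,0,0]}
    - {"fingers":1,"xyz":[0.05,0,0],"turn":[0,0,0]}
    - {"fingers":1,"xyz":[0.05,0,0],"turn":[0,0,0]}
    - {"fingers":1,"xyz":[0.05,0,0],"turn":[0,0,0]}
    - {"fingers":1,"xyz":[0.03,0,0],"turn":[0,0,0]}
    - {"fingers":1,"xyz":[0.01,0,0],"turn":[0,0,0]}
    - {"fingers":1,"xyz":[0,0,0],"turn":[0,0,0]}

```text
clock: 3.98
tool_pos: [0.475, -0.2465, 0.1554]
tool_rot: [0.117, 0.698, -0.117, 0.697]
ft_force: [-0.1, -0.3, -0.2]
width: -0.0006
```

```bash
python3 -c "
from g import *
stat()
a=snap('top','top1')['image'][190:310,310:470]; b=snap('side','side1')['image'][260:380,270:430]
k=lambda a:cv2.resize(a,None,fx=4,fy=4,interpolation=2)[:,:,::-1]
cv2.imwrite('pics/c3.png',cv2.resize(np.vstack([k(a),k(b)]),None,fx=.62,fy=.62))"
```

```text
t 3.98 pos [ 0.475  -0.2465  0.1554] stand [  -0.4 -188.4  155.4] F [-0.1 -0.3 -0.2] q [-0.67  0.02  1.96  0.    1.17 -1.91]
```

View pics/c3.png

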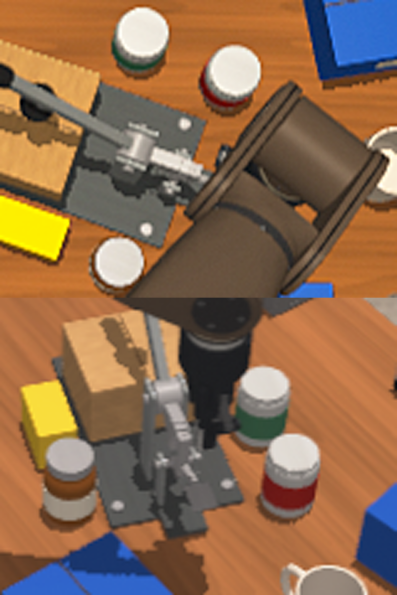

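The picture shows the shut fingertips at about (212,445) in the lower crop, above the tab at about (195,495). I'll check that offset against the projection before pressing.

```bash
python3 -c "
from g import *
S=load('side1')
for P in([.475,-.2465,.1554],[.4739,-.249,.117]):
  u=proj(S,P)[0]; print(u,(u-[270,260])*2.48+[0,297.6])
a=S['image'][310:365,325:385]
cv2.imwrite('pics/c4.png',cv2.resize(a,None,fx=8,fy=8,interpolation=2)[:,:,::-1])"
```

```text
[351.92343737 329.16316144] [203.17012468 469.12464036]
[351.24023764 339.06740503] [201.47578934 493.68716448]
```

View pics/c4.png

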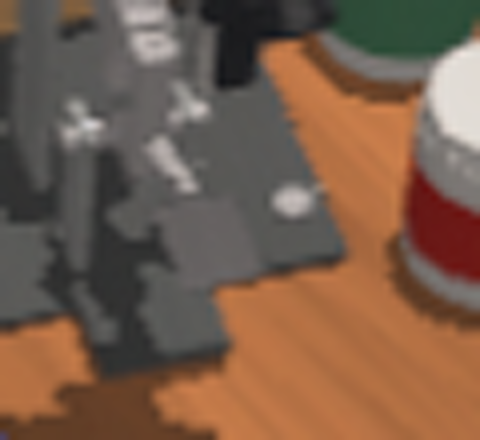

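The black fingertip ends about 8 px higher than projected, so it may carry grey pads I can't see. I'll descend slowly and use the force reading.

Call:
send_rows:
  rows:
    - {"fingers":1,"xyz":[0.015,-0.002,0],"turn":[0,0,0]}
    - {"fingers":1,"xyz":[0.01,0,0],"turn":[0,0,0]}
    - {"fingers":1,"xyz":[0.006,0,0],"turn":[0,0,0]}
    - {"fingers":1,"xyz":[0,0,0],"turn":[0,0,0]}

```text
clock: 4.58
tool_pos: [0.4739, -0.2481, 0.1236]
tool_rot: [0.117, 0.698, -0.116, 0.697]
ft_force: [-0.3, -0.1, 0.1]
width: 0.0
```

Call:
send_rows:
  rows:
    - {"fingers":1,"xyz":[0.004,0,0],"turn":[0,0,0]}
    - {"fingers":1,"xyz":[0.004,0,0],"turn":[0,0,0]}
    - {"fingers":1,"xyz":[0.002,0,0],"turn":[0,0,0]}

```text
clock: 4.95
tool_pos: [0.4743, -0.2484, 0.1142]
tool_rot: [0.117, 0.698, -0.117, 0.697]
ft_force: [0.1, 0.2, 0.6]
width: -0.0004
```

Call:
send_rows:
  rows:
    - {"fingers":1,"xyz":[0.003,0,0],"turn":[0,0,0]}
    - {"fingers":1,"xyz":[0.003,0,0],"turn":[0,0,0]}

```text
clock: 5.2
tool_pos: [0.4744, -0.2484, 0.1084]
tool_rot: [0.117, 0.697, -0.117, 0.697]
ft_force: [0.2, 0.3, -0.3]
width: -0.0002
```

```bash
python3 -c "
from g import *
stat()
a=snap('side','side2')['image'][300:365,320:390]
cv2.imwrite('pics/c5.png',cv2.resize(a,None,fx=8,fy=8,interpolation=2)[:,:,::-1])
print(proj(load('side2'),status.get_state()['tool_pos']))"
```

```text
t 5.2 pos [ 0.4744 -0.2484  0.1084] stand [  -0.3 -190.4  108.4] F [ 0.2  0.3 -0.3] q [-0.67  0.07  1.99 -0.    1.08 -1.91]
[[350.92747042 340.99946397]]
```

View pics/c5.png

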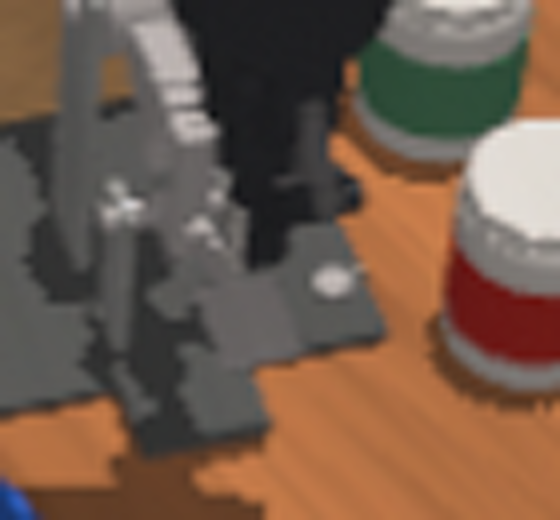

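```bash
python3 -c "
from g import *
S=load('side0');P=np.array([.1535,.6566,.1942])
for dz in(0,.013,.03,.05): print(dz,proj(S,P+[0,0,dz]))
s=load('side2');P=np.array([.4744,-.2484,.1084])
b=proj(s,P)[0]
for d in np.eye(3): print(d,proj(s,P+.02*Rz.apply(d))[0]-b)
im=S['image'].max(2); print(im[165:200:2,104:136:2])"
```

```text
0 [[119.21981813 195.04955413]]
0.013 [[118.57660257 191.97655625]]
0.03 [[117.7313983  187.92417747]]
0.05 [[116.73119114 183.10718146]]
[1. 0. 0.] [ 6.73358854 -1.35909585]
[0. 1. 0.] [-2.18431122 -5.1690211 ]
[0. 0. 1.] [ 0.46902019 -4.71099928]
[[ 66  37  33  32  73  68  47  59  98  97  98  98  97  98  98  98]
 [ 61  35  32  38 101 120  41  51  98  97  98  98  97  98  97  98]
 [ 58  40  32  32  41  58  36  35  96  97  97  98  97  98  98  98]
 [ 55  50  32  31  35  56  37  34  94  98  97  97  98  97  98  97]
 [ 54  56  31  31  30  33  33  29  97  98  97  98  98  98  98  98]
 [ 55  54  32  37  30  30  31  31  97  97  98  97  97  98  97  98]
 [ 54  52  45  65  49  87  96  37  97  97  97  98  98  97  97  97]
 [ 53  53  50  77  70  29  28  31  64  98  98  97  98  98  97  95]
 [ 50  62  86  98  69  35  34  32  69  98  97  97  95  96  93 121]
 [ 97  98  98  97  98  55  29  30 101  93  94  93  93 125 173 176]
 [ 98  97  97  97  97 103  28  31 106  93 122 126 176 176 177 179]
 [ 98  97  94  92  91  99  34  30 106 176 177 177 177 179 178 177]
 [ 91  91  91  93 133 122  53  52 102 177 178 179 167 144 110 130]
 [117 108 166 171 175 172 152 176 178 172 148 110 140  93  93  92]
 [171 173 172 174 177 178 178 154 101 150  93  93  93  93  93  93]
 [172 176 177 177 157 107 148  92  93  92  92  92  93  93  93  93]
 [175 157 117 142  96  92  93  93  92  93  93  93  92  93  92  92]
 [127 106  93  92  93  93  93  93  92  93  93  93  93  92  93  92]]
```

The visible tip sits about 30 mm above the reported TCP here, and the start picture showed a similar offset. I'll keep descending in small steps until there is contact.

Call:
send_rows:
  rows:
    - {"fingers":1,"xyz":[0.004,0,0],"turn":[0,0,0]}
    - {"fingers":1,"xyz":[0.004,0,0],"turn":[0,0,0]}
    - {"fingers":1,"xyz":[0.004,0,0],"turn":[0,0,0]}

```text
clock: 5.62
tool_pos: [0.4743, -0.2484, 0.0962]
tool_rot: [0.117, 0.697, -0.117, 0.697]
ft_force: [-0.9, -0.3, 0.2]
width: -0.0
```

Call:
send_rows:
  rows:
    - {"fingers":1,"xyz":[0.003,0,0],"turn":[0,0,0]}
    - {"fingers":1,"xyz":[0.003,0,0],"turn":[0,0,0]}
    - {"fingers":1,"xyz":[0.003,0,0],"turn":[0,0,0]}

```text
clock: 6.0
tool_pos: [0.4744, -0.2485, 0.0874]
tool_rot: [0.117, 0.697, -0.117, 0.697]
ft_force: [-0.4, -0.1, -0.6]
width: 0.0
```

Call:
send_rows:
  rows:
    - {"fingers":1,"xyz":[0.003,0,0],"turn":[0,0,0]}
    - {"fingers":1,"xyz":[0.003,0,0],"turn":[0,0,0]}

```text
clock: 6.25
tool_pos: [0.4744, -0.2485, 0.0814]
tool_rot: [0.117, 0.697, -0.117, 0.697]
ft_force: [0.0, 1.3, 0.2]
width: -0.0001
```

```bash
python3 -c "
from g import *
stat()
a=snap('side','side3')['image'][300:365,320:390]
b=snap('top','top3')['image'][215:285,345:435]
cv2.imwrite('pics/c6.png',np.hstack([cv2.resize(a,(420,390),interpolation=2),cv2.resize(b,(380,390*380//390),interpolation=2) if 0 else cv2.resize(b,(380,390),interpolation=2)])[:,:,::-1])
print(proj(load('side3'),status.get_state()['tool_pos']))"
```

```text
t 6.25 pos [ 0.4744 -0.2485  0.0814] stand [  -0.3 -190.4   81.4] F [0.  1.3 0.2] q [-0.67  0.11  2.01 -0.    1.03 -1.91]
[[350.31339281 347.20096137]]
```

View pics/c6.png

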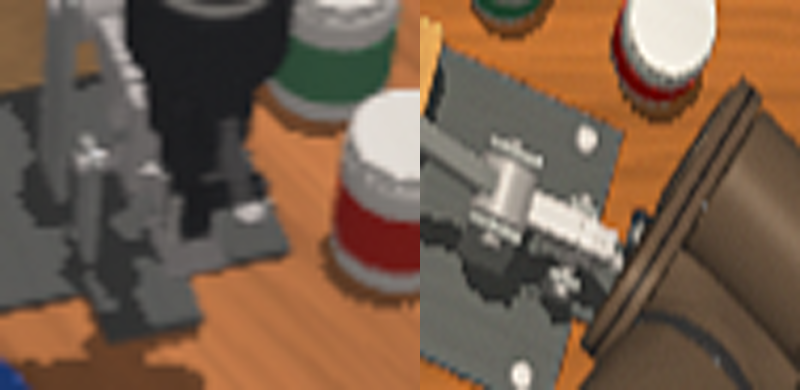

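The fingertip now overlaps the tab's centre at about (195,237) in the crop, just above the tab's top face. The tab hasn't moved. The real tip is therefore about 30 mm short of the reported TCP, and contact should come next.

Call:
send_rows:
  rows:
    - {"fingers":1,"xyz":[0.003,0,0],"turn":[0,0,0]}
    - {"fingers":1,"xyz":[0.003,0,0],"turn":[0,0,0]}

```text
clock: 6.6
tool_pos: [0.4745, -0.2492, 0.076]
tool_rot: [0.116, 0.697, -0.117, 0.698]
ft_force: [-0.7, -2.0, 3.2]
width: -0.0002
```

Call:
send_rows:
  rows:
    - {"fingers":1,"xyz":[0.003,0,0],"turn":[0,0,0]}
    - {"fingers":1,"xyz":[0.003,0,0],"turn":[0,0,0]}

```text
clock: 6.85
tool_pos: [0.4748, -0.2493, 0.07]
tool_rot: [0.116, 0.697, -0.117, 0.698]
ft_force: [-1.8, -2.0, 3.5]
width: -0.0002
```

Call:
send_rows:
  rows:
    - {"fingers":1,"xyz":[0.003,0,0],"turn":[0,0,0]}
    - {"fingers":1,"xyz":[0.003,0,0],"turn":[0,0,0]}

```text
clock: 7.1
tool_pos: [0.4746, -0.2489, 0.0636]
tool_rot: [0.116, 0.697, -0.117, 0.698]
ft_force: [0.1, -3.2, 2.9]
width: -0.0001
```

Call:
send_rows:
  rows:
    - {"fingers":1,"xyz":[0.003,-0.001,0],"turn":[0,0,0]}
    - {"fingers":1,"xyz":[0.003,-0.001,0],"turn":[0,0,0]}

```text
clock: 7.35
tool_pos: [0.4741, -0.2501, 0.0573]
tool_rot: [0.117, 0.697, -0.117, 0.698]
ft_force: [1.3, -1.2, 2.1]
width: 0.0
```

Call:
send_rows:
  rows:
    - {"fingers":1,"xyz":[0.003,-0.001,0],"turn":[0,0,0]}
    - {"fingers":1,"xyz":[0.003,-0.001,0],"turn":[0,0,0]}

```text
clock: 7.6
tool_pos: [0.4739, -0.2508, 0.0537]
tool_rot: [0.119, 0.698, -0.116, 0.697]
ft_force: [-3.2, 8.1, 23.7]
width: -0.0001
```

Call:
send_rows:
  rows:
    - {"fingers":1,"xyz":[0.002,0,0],"turn":[0,0,0]}
    - {"fingers":1,"xyz":[0.001,0,0],"turn":[0,0,0]}
    - {"fingers":1,"xyz":[0,0,0],"turn":[0,0,0]}

```text
clock: 7.98
tool_pos: [0.4742, -0.2514, 0.0534]
tool_rot: [0.118, 0.698, -0.116, 0.697]
ft_force: [-7.6, 7.3, 27.3]
width: -0.0003
```

Full travel was about 27 mm, ending in a hard stop at 27 N. I'll lift clear and go above the handle.

Call:
send_rows:
  rows:
    - {"fingers":1,"xyz":[-0.01,0,0],"turn":[0,0,0]}
    - {"fingers":1,"xyz":[-0.04,0,0],"turn":[0,0,0]}
    - {"fingers":1,"xyz":[-0.06,0,0],"turn":[0,0,0]}
    - {"fingers":1,"xyz":[-0.06,0,0],"turn":[0,0,0]}
    - {"fingers":1,"xyz":[-0.06,0,0],"turn":[0,0,0]}
    - {"fingers":1,"xyz":[-0.06,0,0],"turn":[0,0,0]}
    - {"fingers":1,"xyz":[-0.06,0.03,0],"turn":[0,0,0]}
    - {"fingers":1,"xyz":[0,0.05,0],"turn":[0,0,0]}

```text
clock: 8.98
tool_pos: [0.4995, -0.179, 0.3995]
tool_rot: [0.117, 0.695, -0.119, 0.7]
ft_force: [1.1, -0.1, -0.6]
width: -0.0
```

Call:
send_rows:
  rows:
    - {"fingers":1,"xyz":[0,0.06,0],"turn":[0,0,0]}
    - {"fingers":1,"xyz":[0,0.06,0],"turn":[0,0,0]}
    - {"fingers":1,"xyz":[0,0.06,0],"turn":[0,0,0]}
    - {"fingers":1,"xyz":[0,0.045,0],"turn":[0,0,0]}
    - {"fingers":1,"xyz":[0.03,0,0],"turn":[0,0,0]}
    - {"fingers":1,"xyz":[0.03,0,0],"turn":[0,0,0]}
    - {"fingers":1,"xyz":[0.01,0,0],"turn":[0,0,0]}
    - {"fingers":1,"xyz":[0,0,0],"turn":[0,0,0]}

```text
clock: 9.98
tool_pos: [0.5711, 0.0343, 0.3231]
tool_rot: [0.117, 0.698, -0.117, 0.696]
ft_force: [0.6, -0.7, 0.2]
width: 0.0001
```

```bash
python3 -c "
from g import *
stat()
a=snap('side','side4')['image'][190:360,260:420]
b=snap('top','top4')['image'][180:290,280:430]
cv2.imwrite('pics/c7.png',np.hstack([cv2.resize(a,(480,510),interpolation=2)[:,:320],cv2.resize(b,(480,510),interpolation=2)])[:,:,::-1])"
```

```text
t 9.97 pos [0.5711 0.0343 0.3231] stand [ -0.9 108.4 323.1] F [ 0.6 -0.7  0.2] q [-0.12 -0.01  1.68  0.    1.48 -1.36]
```

View pics/c7.png

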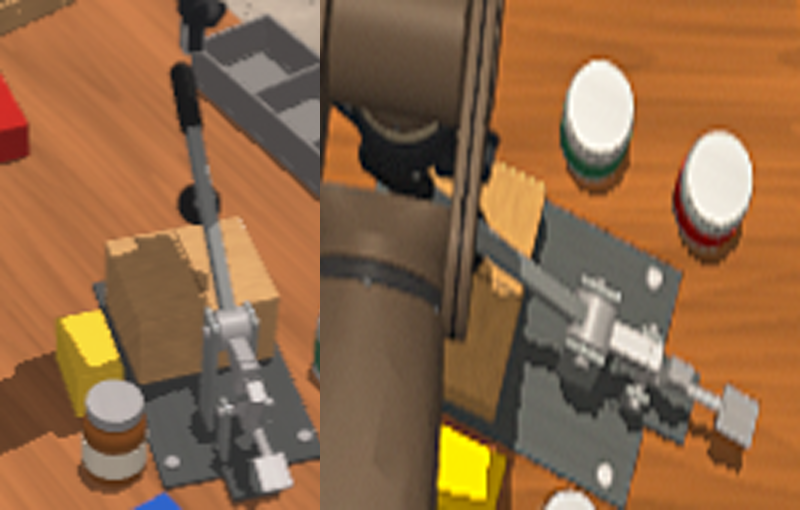

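The side view shows the pawl tilted free with its tab down at (268,470). The fingertip at (188,48) is just above the handle end at (183,65), about 3 mm to its right. I'll shift left and come down to contact.

Call:
send_rows:
  rows:
    - {"fingers":1,"xyz":[0.012,0,-0.003],"turn":[0,0,0]}
    - {"fingers":1,"xyz":[0.012,0,0],"turn":[0,0,0]}
    - {"fingers":1,"xyz":[0.006,0,0],"turn":[0,0,0]}
    - {"fingers":1,"xyz":[0.004,0,0],"turn":[0,0,0]}

```text
clock: 10.58
tool_pos: [0.5686, 0.0352, 0.2896]
tool_rot: [0.117, 0.698, -0.117, 0.697]
ft_force: [0.6, 0.8, -0.8]
width: -0.0
```

Call:
send_rows:
  rows:
    - {"fingers":1,"xyz":[0.004,0,0],"turn":[0,0,0]}
    - {"fingers":1,"xyz":[0.004,0,0],"turn":[0,0,0]}

```text
clock: 10.82
tool_pos: [0.569, 0.0352, 0.2824]
tool_rot: [0.117, 0.697, -0.117, 0.698]
ft_force: [0.2, 0.4, 0.2]
width: 0.0003
```

Call:
send_rows:
  rows:
    - {"fingers":1,"xyz":[0.004,0,0],"turn":[0,0,0]}
    - {"fingers":1,"xyz":[0.004,0,0],"turn":[0,0,0]}

```text
clock: 11.08
tool_pos: [0.5689, 0.0352, 0.2743]
tool_rot: [0.117, 0.697, -0.117, 0.697]
ft_force: [0.3, -0.6, -0.3]
width: 0.0001
```

Call:
send_rows:
  rows:
    - {"fingers":1,"xyz":[0.004,0,0],"turn":[0,0,0]}
    - {"fingers":1,"xyz":[0.004,0,0],"turn":[0,0,0]}

```text
clock: 11.32
tool_pos: [0.5688, 0.0352, 0.2662]
tool_rot: [0.117, 0.697, -0.117, 0.697]
ft_force: [-0.8, 0.0, 0.5]
width: 0.0003
```

Call:
send_rows:
  rows:
    - {"fingers":1,"xyz":[0.004,0,0],"turn":[0,0,0]}
    - {"fingers":1,"xyz":[0.004,0,0],"turn":[0,0,0]}

```text
clock: 11.58
tool_pos: [0.5688, 0.0352, 0.2582]
tool_rot: [0.117, 0.697, -0.117, 0.697]
ft_force: [0.4, 0.7, 0.3]
width: -0.0
```

```bash
python3 -c "
from g import *
stat()
a=snap('side','side5')['image'][195:265,295:365]
cv2.imwrite('pics/c8.png',cv2.resize(a,(560,560),interpolation=2)[:,:,::-1])
print(proj(load('side5'),status.get_state()['tool_pos']))"
```

```text
t 11.57 pos [0.5688 0.0352 0.2582] stand [ -3.3 108.5 258.2] F [0.4 0.7 0.3] q [-0.12  0.01  1.77 -0.    1.36 -1.36]
[[322.0639807  234.58364382]]
```

View pics/c8.png

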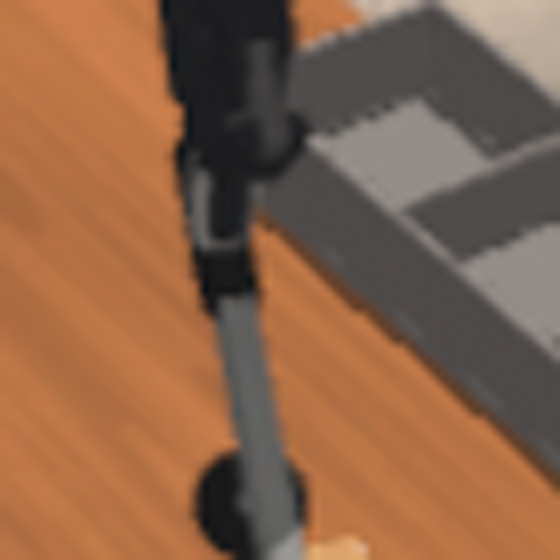

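The fingertip at about (225,240) in the crop is centred over the handle, close to contact. I'll continue down.

Call:
send_rows:
  rows:
    - {"fingers":1,"xyz":[0.004,0,0],"turn":[0,0,0]}
    - {"fingers":1,"xyz":[0.004,0,0],"turn":[0,0,0]}

```text
clock: 11.88
tool_pos: [0.5698, 0.035, 0.2522]
tool_rot: [0.117, 0.696, -0.117, 0.699]
ft_force: [0.0, -0.4, 6.4]
width: -0.0003
```

Call:
send_rows:
  rows:
    - {"fingers":1,"xyz":[0.004,0,0],"turn":[0,0,0]}
    - {"fingers":1,"xyz":[0.004,0,0],"turn":[0,0,0]}

```text
clock: 12.12
tool_pos: [0.5701, 0.0349, 0.2447]
tool_rot: [0.117, 0.696, -0.117, 0.699]
ft_force: [0.0, -1.0, 5.6]
width: -0.0001
```

Call:
send_rows:
  rows:
    - {"fingers":1,"xyz":[0.004,0.002,0],"turn":[0,0,0]}
    - {"fingers":1,"xyz":[0.004,0.002,0],"turn":[0,0,0]}

```text
clock: 12.38
tool_pos: [0.5715, 0.0388, 0.2367]
tool_rot: [0.117, 0.696, -0.117, 0.699]
ft_force: [-0.3, -0.2, 6.8]
width: -0.0001
```

Contact was made and the arm is moving down at about 6 N, as expected. I'll follow the arc.

Call:
send_rows:
  rows:
    - {"fingers":1,"xyz":[0.006,0.0045,0],"turn":[0,0,0]}
    - {"fingers":1,"xyz":[0.008,0.006,0],"turn":[0,0,0]}
    - {"fingers":1,"xyz":[0.008,0.005,0],"turn":[0,0,0]}
    - {"fingers":1,"xyz":[0.008,0.005,0],"turn":[0,0,0]}

```text
clock: 12.88
tool_pos: [0.5783, 0.0584, 0.2064]
tool_rot: [0.117, 0.696, -0.117, 0.699]
ft_force: [0.7, -1.1, 5.0]
width: 0.0001
```

Call:
send_rows:
  rows:
    - {"fingers":1,"xyz":[0.008,0.0045,0],"turn":[0,0,0]}
    - {"fingers":1,"xyz":[0.008,0.004,0],"turn":[0,0,0]}
    - {"fingers":1,"xyz":[0.008,0.004,0],"turn":[0,0,0]}
    - {"fingers":1,"xyz":[0.008,0.0035,0],"turn":[0,0,0]}

```text
clock: 13.38
tool_pos: [0.583, 0.0733, 0.1725]
tool_rot: [0.117, 0.697, -0.117, 0.698]
ft_force: [2.3, -2.0, 4.3]
width: -0.0001
```

Call:
send_rows:
  rows:
    - {"fingers":1,"xyz":[0.008,0.003,0],"turn":[0,0,0]}
    - {"fingers":1,"xyz":[0.008,0.003,0],"turn":[0,0,0]}
    - {"fingers":1,"xyz":[0.008,0.0025,0],"turn":[0,0,0]}
    - {"fingers":1,"xyz":[0.008,0.002,0],"turn":[0,0,0]}

```text
clock: 13.88
tool_pos: [0.5847, 0.0833, 0.1394]
tool_rot: [0.116, 0.698, -0.117, 0.697]
ft_force: [-0.9, -3.6, 3.9]
width: 0.0
```

```bash
python3 -c "
from g import *
stat()"
```

```text
t 13.88 pos [0.5847 0.0833 0.1394] stand [ -4.  159.2 139.4] F [-0.9 -3.6  3.9] q [-0.03  0.16  1.84 -0.    1.15 -1.27]
```

Call:
send_rows:
  rows:
    - {"fingers":1,"xyz":[0.006,0.0015,0],"turn":[0,0,0]}
    - {"fingers":1,"xyz":[0.006,0.001,0],"turn":[0,0,0]}
    - {"fingers":1,"xyz":[0.004,0.001,0],"turn":[0,0,0]}

```text
clock: 14.25
tool_pos: [0.5859, 0.0869, 0.1237]
tool_rot: [0.117, 0.698, -0.117, 0.697]
ft_force: [-1.2, -3.5, 4.5]
width: 0.0001
```

Call:
send_rows:
  rows:
    - {"fingers":1,"xyz":[0.004,0.0005,0],"turn":[0,0,0]}
    - {"fingers":1,"xyz":[0.004,0.0005,0],"turn":[0,0,0]}

```text
clock: 14.5
tool_pos: [0.5866, 0.0879, 0.1162]
tool_rot: [0.117, 0.698, -0.117, 0.697]
ft_force: [-1.7, -1.2, 3.4]
width: -0.0001
```

Call:
send_rows:
  rows:
    - {"fingers":1,"xyz":[0.003,0,0],"turn":[0,0,0]}
    - {"fingers":1,"xyz":[0.002,0,0],"turn":[0,0,0]}

```text
clock: 14.75
tool_pos: [0.5868, 0.0882, 0.1113]
tool_rot: [0.117, 0.698, -0.116, 0.697]
ft_force: [-2.1, 0.1, 4.3]
width: -0.0001
```

Call:
send_rows:
  rows:
    - {"fingers":1,"xyz":[0.003,0,0],"turn":[0,0,0]}
    - {"fingers":1,"xyz":[0.002,0,0],"turn":[0,0,0]}

```text
clock: 15.0
tool_pos: [0.5869, 0.0883, 0.1108]
tool_rot: [0.117, 0.698, -0.116, 0.697]
ft_force: [-13.7, -0.4, 24.9]
width: 0.0001
```

Call:
send_rows:
  rows:
    - {"fingers":1,"xyz":[0.002,0,0],"turn":[0,0,0]}
    - {"fingers":1,"xyz":[0.002,0,0],"turn":[0,0,0]}

```text
clock: 15.25
tool_pos: [0.587, 0.0883, 0.1106]
tool_rot: [0.116, 0.698, -0.116, 0.697]
ft_force: [-21.9, -0.8, 38.1]
width: -0.0001
```

There is a hard stop at the expected height. I'll back off straight up and clear the view.

Call:
send_rows:
  rows:
    - {"fingers":1,"xyz":[-0.003,0,0],"turn":[0,0,0]}
    - {"fingers":1,"xyz":[-0.01,0,0],"turn":[0,0,0]}
    - {"fingers":1,"xyz":[-0.04,0,0],"turn":[0,0,0]}
    - {"fingers":1,"xyz":[-0.06,0,0],"turn":[0,0,0]}
    - {"fingers":1,"xyz":[-0.06,0,0],"turn":[0,0,0]}
    - {"fingers":1,"xyz":[-0.06,0.03,0],"turn":[0,0,0]}
    - {"fingers":1,"xyz":[0,0.05,-0.02],"turn":[0,0,0]}
    - {"fingers":1,"xyz":[0,0.05,-0.03],"turn":[0,0,0]}

```text
clock: 16.25
tool_pos: [0.5821, 0.2263, 0.3311]
tool_rot: [0.118, 0.697, -0.117, 0.698]
ft_force: [1.7, 0.1, -0.6]
width: -0.0003
```

Call:
send_rows:
  rows:
    - {"fingers":1,"xyz":[0,0.05,-0.03],"turn":[0,0,0]}
    - {"fingers":1,"xyz":[0,0.05,-0.03],"turn":[0,0,0]}
    - {"fingers":1,"xyz":[0,0.05,-0.03],"turn":[0,0,0]}
    - {"fingers":1,"xyz":[0,0.03,-0.03],"turn":[0,0,0]}
    - {"fingers":1,"xyz":[0,0.02,0],"turn":[0,0,0]}
    - {"fingers":1,"xyz":[0,0,0],"turn":[0,0,0]}

```text
clock: 17.0
tool_pos: [0.5324, 0.4545, 0.3292]
tool_rot: [0.116, 0.698, -0.116, 0.697]
ft_force: [-0.1, 0.8, 0.4]
width: -0.0
```

```bash
python3 -c "
from g import *
stat()
a=snap('side','side6')['image'][220:390,270:420]
b=snap('top','top6')['image'][190:310,270:430]
cv2.imwrite('pics/c9.png',np.hstack([cv2.resize(a,(353,400),interpolation=2),cv2.resize(b,(440,400),interpolation=2)])[:,:,::-1])"
```

```text
t 17.0 pos [0.5324 0.4545 0.3292] stand [-174.2  493.1  329.2] F [-0.1  0.8  0.4] q [ 0.56  0.28  1.34  0.    1.52 -0.68]
```

View pics/c9.png

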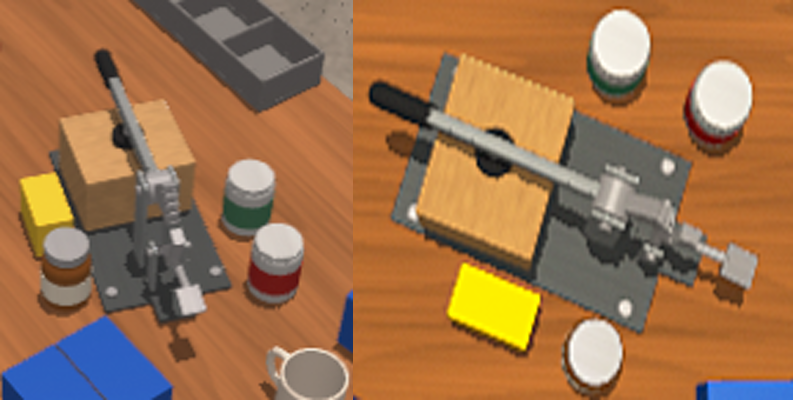

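The picture shows the arm down with its foot on the lid, the pawl still tilted free, and the carton and groceries in place. One quick numeric check follows, then I hand in.

```bash
python3 -c "
from g import *
T,S=load('top6'),load('side6')
P,g=tri(T,(277.8,217),S,(313.4,241.2)); print('handle end',(Rz.inv().apply(P-O)*1e3).round(1),g)
for n in('top','side'):
  d=cv2.absdiff(load(n+'0')['image'],load(n+'6')['image']).max(2)>60
  k,l,s,c=cv2.connectedComponentsWithStats(d.astype(np.uint8)); print(n,[x.tolist() for x in s[1:] if x[4]>25])
job.sign_off()"
```

```text
handle end [ -0.7 210.  148.7] 0.002088522466595948
top [[45, 166, 192, 270, 12579], [38, 194, 4, 12, 27], [276, 208, 83, 42, 1152], [282, 230, 11, 7, 55], [370, 250, 27, 11, 107], [165, 254, 127, 204, 6869], [398, 261, 20, 6, 33], [138, 361, 12, 25, 65], [0, 364, 20, 90, 1226], [78, 370, 72, 64, 1494], [24, 372, 170, 108, 6771], [166, 402, 21, 5, 41], [317, 408, 15, 7, 32], [304, 416, 19, 11, 43], [198, 418, 11, 8, 42], [203, 428, 21, 28, 124], [347, 435, 11, 28, 148], [242, 443, 25, 37, 405], [210, 473, 21, 7, 68]]
side [[250, 70, 8, 16, 86], [227, 99, 23, 15, 220], [195, 112, 12, 15, 108], [234, 122, 13, 24, 190], [115, 139, 6, 12, 34], [130, 138, 22, 36, 564], [24, 168, 12, 30, 119], [113, 172, 8, 19, 82], [66, 182, 48, 126, 2947], [30, 190, 36, 50, 822], [310, 211, 28, 84, 896], [172, 230, 79, 104, 1571], [37, 237, 80, 120, 3383], [115, 259, 16, 31, 355], [337, 303, 7, 7, 26], [342, 315, 6, 9, 39], [344, 328, 13, 16, 53], [171, 337, 14, 13, 47], [345, 343, 13, 11, 96], [128, 347, 9, 16, 86], [63, 360, 76, 55, 2169]]
the job is handed in; nothing more can be done
```

The hold-down arm is down with its foot on the carton's lid, the pawl is out of the teeth, and the job is handed in (about 17 s of the 48 s used). With the fingers shut, I pressed the thumb tab about 27 mm to its hard stop (about 3 N on the way, 27 N at the stop). I then pushed the handle down along its arc at about 4–7 N until it stopped hard, lifted off and moved clear.

**Last checks**
- **Arm:** the handle end measured about 149 mm above the table, against roughly 147 mm expected for a level arm. The picture shows the foot on the lid.
- **Pawl:** it still appears tilted free in both views.
- **Carton and groceries:** comparing the first and last pictures, I saw no changes there beyond the arm, its shadow and the pawl.
- **Robot:** it touched nothing at the end, and the wrist force read about zero.

**What disagreed**
- **Fingertips:** they looked about 30–38 mm short of the reported tool position (the TCP), so I found each contact by force rather than by the computed height.
- **Stand:** its origin sits about 24 mm off the plate's centre, so I used the tab and handle positions measured in the pictures.
- **Force at the bottom:** the final push briefly reached about 44 N in total at the fingertips, because I pressed a little past the stop.

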